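# Reset the tripped bench breaker

### The arm

A 6-joint arm with a two-finger parallel gripper is mounted at the origin on a cart in front of the work surface, level with it; the furniture and walls round the work are solid. World frame = base frame: x ahead of the robot, y to its left, z up, the work surface at z = 0. Lengths are in m, angles in rad, forces in N, time in s.
With the tool pointing down it reaches from about 0.275 to 0.975 m from the base axis. Payload 8.4 kg.
Tool frame: the origin (TCP) lies midway between the tips of the shut fingers; the grasp point (between the pads) lies 19 mm behind it; z points along the fingers, y is the line along which they close (so a half turn about z gives the same grasp; the last joint's range is limited). The gripper opens to 92 mm and grips with 3 to 60 N. Pads are 20 mm wide; open, the fingers measure 128 mm over their backs; the gripper's body (75 mm by 189 mm) begins 69 mm behind the grasp point.
Start: joints at [-1.202, 0.353, 1.633, -0, 1.155, -0.002], TCP at [0.226, -0.583, 0.215] pointing down, gripper open.
Joint ranges: [-2.63, 2.63], [-0.92, 2.1], [0.06, 2.66], [-1.3, 4.44], [0, 2.69], [-3.02, 3.02]. Speed limits (rad/s): [2.22, 2.22, 2.79, 3.14, 3.14, 3.14].

### API

Orientations are given as [roll, pitch, yaw] about the fixed x, y, z axes, in that order (R = Rz(yaw) Ry(pitch) Rx(roll)).
In Python, from station import r, viewer, job gives the robot as it stands.
- The arm moves only by the tool arm_command, never from a script. Its argument "steps" is a list of rows, each an object of numbers: "jaw": the opening, from 0 (shut) to 1 (fully open); "x", "y", "z": the shift along the tool's x, y, z in cm; "spin": the turn about the tool's z in degrees. In form: [{"jaw": .., "x": .., "y": .., "z": .., "spin": ..}, ...]. A call has 1 to 12 rows; each row is the pose to reach, as a shift and turn from the pose commanded when the call began, along the tool's axes at that moment; what a row does not reach only later rows make up. A row lasts 1/10 s, in which the tool goes at most 50 mm and 8.59 degrees, less where a joint would pass 70% of its speed; a pose out of reach is approached as far as the arm can. A call with a gripper value outside its range is refused whole. The fingers move at their own pace and stop on an object; "squeeze" is the grip in N (left out, the last holds). Time passes only in rows, so rows that repeat a pose let the fingers close. It gives the time, the measured TCP pose, the force, the opening and the grip force at its end, in the units of the state.
- r.state(): the state, without advancing time (a new reading comes with each control period).
- viewer.get_image(name): name is "scene" or "top"; returns the picture (400x640x3 uint8, red, green, blue); there is no depth.
- viewer.camera_model(name): a dict with "K" (3x3 intrinsics, pixels), "eye" and "rotation" of the camera in the world. Camera axes: x right, y up, looking along -z (the intrinsics and any distortion apply to the point x, -y, -z); pixel columns grow to the right and rows downward; lengths in m; the calibration is good to about 2 mm. A picture is of the moment at which its call begins. camera_model takes no time and is no camera call.
- job.finish_job(): hands the job in; it is judged then, once.
The state is a dict: "time": time; "joints": joint angles; "dq": joint speeds; "effort": joint torques, N m; "position": TCP position; "eef_rot": TCP orientation; "ft_force": force on the tool from outside, world axes, zero at the start; "torque": the same for the moment, N m; "opening": finger opening in m; "grasp_force": force on a finger pad.
Only numpy, scipy, OpenCV 4.12 (cv2) and the standard library are available. Lean on these libraries where they do the work, as an engineer would, in place of code of your own. Each camera call takes 0.05 s, during which the arm holds its last target. There are 200 camera calls.

### The job

One of the two breaker units on the bench has tripped: its white flag post stands up high, the other's is down. On the tripped unit, push the steel shutter fully open by its ridge, reach a fingertip into the well and press the sunken key fully in so that the flag goes down, then push the shutter fully shut again. Only push, never pinch the ridge; do not push the flag itself down, and leave the other unit's shutter and the things lying about as they are.

Things in the scene. Friction and masses are not known exactly. Their poses are not given: they have to be found in the camera images.
- tripped_unit: the tripped breaker unit, fixed to the bench: grey box 120 (x) by 140 (y) mm on a black plinth 126 by 146 mm; its top (the deck) is 52 mm above the bench. Origin: centre of the underside; x to its rear, y to its left. Its flag is up. In the deck are a shuttered well at x -12, y +32 mm and a flag post at x +44, y +32 mm
- sound_unit: the other breaker unit, in order, of the same shape and layout, also fixed to the bench: grey box 120 (x) by 140 (y) mm on a black plinth 126 by 146 mm; its top (the deck) is 52 mm above the bench. Origin: centre of the underside; x to its rear, y to its left. Its flag is down and the key in its shuttered well is in already
- tripped_unit_well (a point): centre of the tripped unit's well, at deck height (52 mm above the bench); axes as the unit's. The well is 58 mm along x by 44 mm along y, 30 mm deep; the key is at its bottom. Two guide rails for the shutter run along y on the deck, 6 mm wide and high, 37 mm either side of the well's centre in x
- tripped_unit_shutter (a joint): shutter of the tripped unit, m: 0 = shut, over the well; 0.056 = fully open at its stop, clear of the well (slid along the unit's -y). Starts up to 6 mm ajar. Steel plate 66 (x) by 54 (y) by 4 mm lying on the deck; about 1.5 N of friction, stays where it is left
- tripped_unit_ridge_top (a point): centre of the top of the raised ridge on the tripped unit's shutter, 16 mm above the deck; the ridge is 50 mm along x, 8 mm along y in all, and stands 12 mm above the plate, at the plate's middle. Push on its side with a fingertip. It moves with the shutter; with the shutter shut it lies right over the well's centre
- tripped_unit_key (a joint): recessed reset key of the tripped unit, white, 34 (x) by 26 (y) mm, m: 0 = popped up (top 10 mm below the deck), 0.008 = fully in at its stop (top 18 mm below the deck). Moves straight down, takes about 4 N, and stays where it is left (no spring)
- tripped_unit_key_top (a point): centre of the tripped unit's key's top face, in the middle of the well
- tripped_unit_flag: flag post of the tripped unit, 12 mm thick; origin at the centre of its top, 17 mm above the deck when tripped, 5 mm when reset. It is linked to the key and goes down 1.5 times as far as the key does
- sound_unit_shutter (a joint): shutter of the other unit, m: 0 = shut, 0.056 = open; starts up to 6 mm ajar; to be left as it is
- tape_roll: roll of tape lying flat, 92 mm wide, 24 mm high; origin at the centre of its underside; bystander
- screwdriver: screwdriver lying along its own y, 187 mm long, 26 mm high; origin under its centre; bystander
- calculator: desk calculator, 125 (x) by 69 (y) by 16 mm; origin at the centre of its underside; bystander
- marker: marker pen lying along its own y, 138 mm long, 13 mm high; origin under its centre; bystander

How it is judged:
On the way, in this order (a step that is already met when the one before it is completed fails the run):
1. the tripped unit's shutter is pushed open, with the key still up (value of joint tripped_unit_shutter above 0.048 m and value of joint tripped_unit_key below 0.003 m), for 0.1 s.
2. the sunken key is pressed in with the shutter open (value of joint tripped_unit_key above 0.0066 m and value of joint tripped_unit_shutter above 0.044 m), for 0.1 s.
At the end, for the whole second after the job is handed in: the tripped unit's key is in (at least 6.6 of its 8 mm) and its flag down (top less than 7.5 mm above the deck), its shutter is shut to within 4 mm, the other unit's shutter is less than 12 mm open, and no bystander has moved 20 mm (value of joint tripped_unit_key above 0.0066 m and value of joint tripped_unit_shutter below 0.004 m and z of tripped_unit_flag in the frame of tripped_unit below 0.0595 m and value of joint sound_unit_shutter below 0.012 m and distance of each of tape_roll, screwdriver, calculator, marker from where it was at the start of the episode below 0.02 m); the robot touches nothing.
It fails at once if the ridge of the shutter is pinched (pressed on both sides at once, over 2 N each) (contact force between the fingers and tripped_unit_shutter_c1 above 2 N and contact force between the fingers and tripped_unit_shutter_c2 above 2 N).
It fails at once if the flag post is pushed (over 2 N) (contact force between any of the arm, the fingers and tripped_unit_flag above 2 N).
It fails at once if the other unit's shutter is opened (12 mm or more) (value of joint sound_unit_shutter above 0.012 m).
It fails at once if a bystander is moved or lifted by 20 mm or more (distance of any of tape_roll, screwdriver, calculator, marker from where it was at the start of the episode above 0.02 m).
It also fails if it takes over 48 s, if anything falls off the work surface, if the arm or the gripper's body presses on something with over 40 N, if the wrist force passes 120 N, or if a joint passes its speed limit or range.

## Working session

There is one attempt and no reset: what is moved stays moved. The work goes in short steps, Python scripts to look and compute and a tool call to move; the robot and the scene stay as the last step left them, time stands still between calls to the robot, and variables do not carry over. Pictures are saved under pics/ and viewed, at most 10 in all, crops included, and the job is handed in when it is done.

Besides the shell and the picture viewer there is one more tool, called after ">>>" in YAML: its name, and indented under it one key for each argument. arm_command: Moves the arm, as the interface text tells. Its arguments: {"type":"object","properties":{"steps":{"type":"array","items":{"type":"object","properties":{"jaw":{"type":"number"},"x":{"type":"number"},"y":{"type":"number"},"z":{"type":"number"},"spin":{"type":"number"}}}},"squeeze":{"type":"number"}},"required":["steps"]}

```bash
mkdir -p pics
python3 - <<'E'
from station import r, viewer, job
import cv2
for n in("scene","top"):
    im=viewer.get_image(n); cv2.imwrite(f"pics/{n}0.png",im[:,:,::-1])
    m=viewer.camera_model(n); print(n,m)
s=r.state(); print(s)
E
```

```text
scene {'K': array([[518.62999058,   0.        , 321.36605227],
       [  0.        , 518.62999058, 204.63223605],
       [  0.        ,   0.        ,   1.        ]]), 'eye': array([-0.21728942,  1.55253381,  0.83890015]), 'rotation': array([ 1.14053251, -0.01956893, -2.63677278])}
top {'K': array([[448.39111638,   0.        , 313.49576373],
       [  0.        , 448.39111638, 203.43355915],
       [  0.        ,   0.        ,   1.        ]]), 'eye': array([0.35443565, 0.06121051, 1.44851799]), 'rotation': array([ 0.13802335, -0.01143153, -1.57742379])}
{'time': 0.1, 'joints': array([-1.20240897e+00,  3.53576730e-01,  1.63404931e+00, -2.14892664e-05,
        1.15517952e+00, -2.38099604e-03]), 'dq': array([ 0.00029886, -0.00091399, -0.00137791,  0.00036892, -0.00082315,
        0.00055744]), 'effort': array([ 8.33836475e-04, -5.94902158e+01, -3.34928942e+01,  6.99563208e-02,
        1.83259207e-02, -1.72213578e-05]), 'position': array([ 0.22630538, -0.58212383,  0.21394458]), 'eef_rot': array([-3.14037970e+00,  1.67613097e-05,  3.70777051e-01]), 'ft_force': array([ 1.06528873,  0.38197306, -1.38463675]), 'torque': array([0.04424008, 0.06120368, 0.01253624]), 'grasp_force': 0.0, 'opening': 0.0918367917877045}
```

View pics/top0.png

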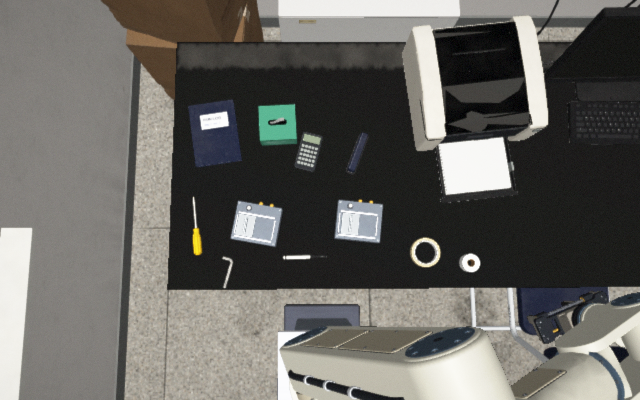

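View pics/scene0.png

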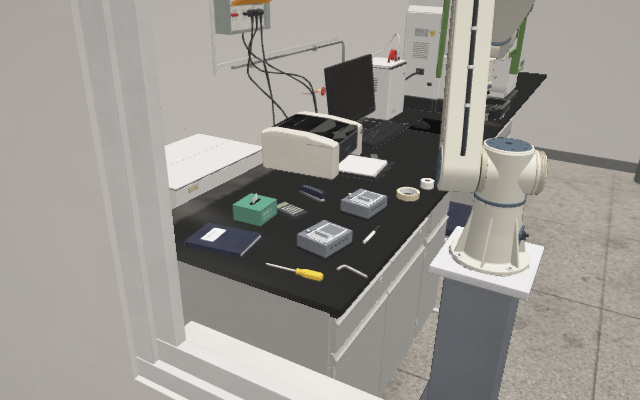

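```bash
cat > h.py <<'E'
import numpy as np, cv2
from scipy.spatial.transform import Rotation as R
from station import r, viewer, job
def cam(n):
    m=viewer.camera_model(n); return m['K'],m['eye'],R.from_euler('xyz',m['rotation']).as_matrix()
def ray(n,uv,z):
    K,e,Q=cam(n); d=np.linalg.inv(K)@[uv[0],uv[1],1]; d=Q@(d*[1,-1,-1]); return e+d*(z-e[2])/d[2]
def proj(n,p):
    K,e,Q=cam(n); c=Q.T@(np.asarray(p)-e)*[1,-1,-1]; c=K@c; return c[:2]/c[2]
def crop(im,x,y,w,h,k): return cv2.resize(im[y:y+h,x:x+w],None,fx=k,fy=k,interpolation=cv2.INTER_CUBIC)
E
python3 - <<'E'
from h import *
t=cv2.imread('pics/top0.png'); s=cv2.imread('pics/scene0.png')
a=np.hstack([crop(t,225,190,65,65,6),crop(t,327,190,65,65,6)])
b=np.hstack([crop(s,293,213,65,48,6),crop(s,333,180,65,48,6)])
cv2.imwrite('pics/m0.png',np.vstack([a[:310],b]))
# fit deck: grey-blue mask
for x0 in(225,327):
    c=t[190:255,x0:x0+65]; m=(c.max(2)>80).astype('uint8')
    m=cv2.morphologyEx(m,cv2.MORPH_OPEN,np.ones((5,5)))
    k=max(cv2.findContours(m,0,1)[0],key=cv2.contourArea)
    q=cv2.minAreaRect(k); bx=cv2.boxPoints(q)+[x0,190]
    P=np.array([ray('top',p,.052) for p in bx]); print(q); print(P.round(4),P.mean(0)); print(np.linalg.norm(np.diff(P,axis=0),axis=1))
E
```

```text
((31.07416534423828, 32.58467483520508), (46.05714797973633, 40.572479248046875), 10.12467098236084)
[[0.4397 0.3044 0.052 ]
 [0.565  0.2844 0.052 ]
 [0.5386 0.1419 0.052 ]
 [0.4138 0.1637 0.052 ]] [0.48927281 0.22359256 0.052     ]
[0.12685163 0.14490433 0.12665187]
((31.571914672851562, 30.244945526123047), (45.65058135986328, 40.95752716064453), 5.44033145904541)
[[ 0.4379 -0.0188  0.052 ]
 [ 0.5662 -0.0327  0.052 ]
 [ 0.5517 -0.1759  0.052 ]
 [ 0.4236 -0.1602  0.052 ]] [ 0.49486254 -0.09691188  0.052     ]
[0.12903613 0.14386223 0.12903973]
```

View pics/m0.png

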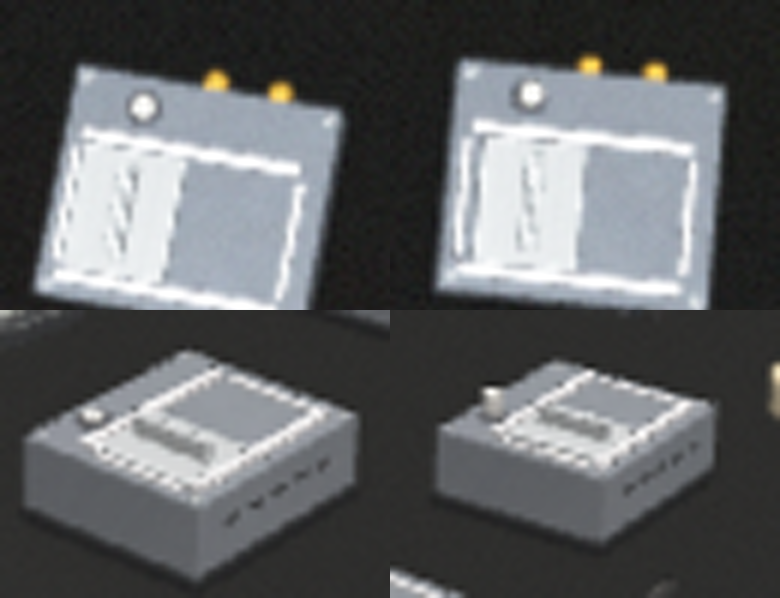

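Run:
```python
from h import *
t=cv2.imread('pics/top0.png'); s=cv2.imread('pics/scene0.png')
c=t[190:255,327:392].astype(int)
# flag: white & neutral blob, top view
m=((c.min(2)>170)&(np.arange(65)[:,None]<19)&(np.arange(65)[None]<35)).astype('uint8')
n,l,st,ce=cv2.connectedComponentsWithStats(m); print(st[1:],ce[1:]+[327,190])
yaw=np.radians(-6); U=np.array([[np.cos(yaw),-np.sin(yaw)],[np.sin(yaw),np.cos(yaw)]])
for x,y in [(350.2,205.8)]: f=ray('top',(x,y),.069); print('flag',f)
O=f[:2]-U@[.044,.032]; print('O from flag',O)
def P(n,O,x,y,z): return proj(n,[*(O+U@[x,y]),z])
# overlay predicted points at both guesses
for O,k in[(O,0)]:
  vis=[]
  for nme,im,x0,y0,h in(('top',t,327,190,65),('scene',s,333,180,48)):
    v=crop(im,x0,y0,65,h,9).copy()
    for x,y,z,col in[(.06,.07,.052,0),(.06,-.07,.052,0),(-.06,-.07,.052,0),(-.06,.07,.052,0),(.044,.032,.069,1),(.025,.032,.058,2),(-.049,.032,.058,2),(.003+.01,.032,.068,3),(-.037,.032,.068,3)]:
      p=(P(nme,O,x,y,z)-[x0,y0]+.5)*9-.5
      cv2.circle(v,tuple(int(i) for i in p),3,[(0,0,255),(0,200,0),(255,0,0),(0,160,255)][col],-1)
    vis.append(v)
  v0=cv2.copyMakeBorder(vis[1],0,585-vis[1].shape[0],0,0,0)
  cv2.imwrite('pics/ov.png',cv2.resize(np.hstack([vis[0],v0]),(800,400)))
```

```text
[[12 11  3  2  6]
 [22 13  4  5 13]] [[340.         201.5       ]
 [350.30769231 204.92307692]]
flag [ 0.53796582 -0.06982674  0.069     ]
O from flag [ 0.49086194 -0.09705218]
```

View pics/ov.png

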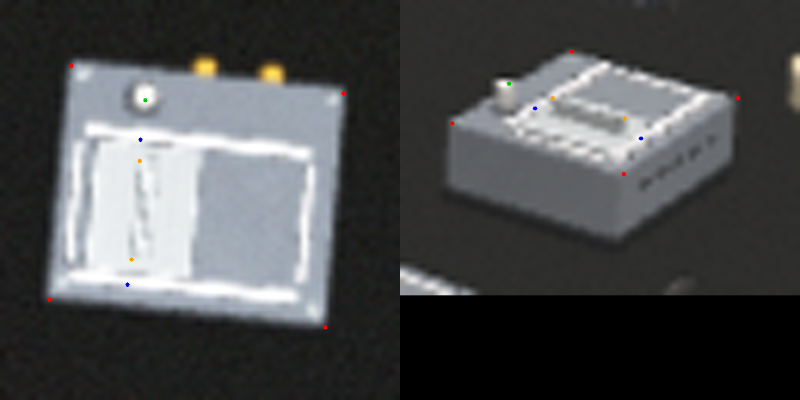

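>>> arm_command:
  steps:
    - {"jaw":0,"spin":-8}
    - {"jaw":0,"spin":-16}
    - {"jaw":0,"spin":-24}
    - {"jaw":0,"spin":-32}
    - {"jaw":0,"spin":-40}
    - {"jaw":0,"spin":-48}
    - {"jaw":0,"spin":-56}
    - {"jaw":0,"spin":-62.8}
    - {"jaw":0,"spin":-62.8}
    - {"jaw":0,"spin":-62.8}
  squeeze: 10

```text
validation failed for argument at $.st...
```

The right-hand unit (top view about (359,221)) is the tripped one: its flag stands up at (350,205). The predicted corners match the image to about 2 mm, and they suggest shifting x by +2.5 mm. That puts the well at about (0.485, -0.064) with yaw -6°. The shutter is about 4 mm ajar. The move was refused, so I'm sending it again with all the fields filled in.

>>> arm_command:
  steps:
    - {"jaw":0,"x":0,"y":0,"z":0,"spin":-8}
    - {"jaw":0,"x":0,"y":0,"z":0,"spin":-16}
    - {"jaw":0,"x":0,"y":0,"z":0,"spin":-24}
    - {"jaw":0,"x":0,"y":0,"z":0,"spin":-32}
    - {"jaw":0,"x":0,"y":0,"z":0,"spin":-40}
    - {"jaw":0,"x":0,"y":0,"z":0,"spin":-48}
    - {"jaw":0,"x":0,"y":0,"z":0,"spin":-56}
    - {"jaw":0,"x":0,"y":0,"z":0,"spin":-63}
    - {"jaw":0,"x":0,"y":0,"z":0,"spin":-63}
    - {"jaw":0,"x":0,"y":0,"z":0,"spin":-63}
  squeeze: 10

```text
time: 1.1
position: [0.2264, -0.5824, 0.2143]
eef_rot: [-3.141, -0.0, 1.467]
ft_force: [-0.3, 1.0, -0.1]
opening: 0.0141
grasp_force: 0.0
```

>>> arm_command:
  steps:
    - {"jaw":0,"x":5,"y":1.8,"z":0,"spin":0}
    - {"jaw":0,"x":9.6,"y":3.5,"z":0,"spin":0}
    - {"jaw":0,"x":14,"y":5.1,"z":0,"spin":0}
    - {"jaw":0,"x":19,"y":6.9,"z":0,"spin":0}
    - {"jaw":0,"x":24,"y":8.7,"z":0,"spin":0}
    - {"jaw":0,"x":29,"y":10.5,"z":0,"spin":0}
    - {"jaw":0,"x":34,"y":12.3,"z":0,"spin":0}
    - {"jaw":0,"x":38.5,"y":14,"z":0,"spin":0}
    - {"jaw":0,"x":43,"y":15.6,"z":0,"spin":0}
    - {"jaw":0,"x":47.5,"y":17.2,"z":0,"spin":0}
    - {"jaw":0,"x":52,"y":18.8,"z":0,"spin":0}
    - {"jaw":0,"x":56.1,"y":20.4,"z":0,"spin":0}

```text
time: 2.3
position: [0.4862, -0.0426, 0.2148]
eef_rot: [3.141, 0.0, 1.467]
ft_force: [0.4, -0.6, 1.2]
opening: 0.0005
grasp_force: 0.0
```

>>> arm_command:
  steps:
    - {"jaw":0,"x":0,"y":0,"z":0,"spin":0}
    - {"jaw":0,"x":0,"y":0,"z":0,"spin":0}
    - {"jaw":0,"x":0,"y":0,"z":0,"spin":0}
    - {"jaw":0,"x":0,"y":0,"z":0,"spin":0}
    - {"jaw":0,"x":0,"y":0,"z":0,"spin":0}

```text
time: 2.8
position: [0.4853, -0.0459, 0.2146]
eef_rot: [-3.142, 0.0, 1.468]
ft_force: [0.2, 0.2, -0.1]
opening: 0.0006
grasp_force: 0.0
```

>>> arm_command:
  steps:
    - {"jaw":0,"x":0,"y":0.2,"z":4,"spin":0}
    - {"jaw":0,"x":0,"y":0.2,"z":8,"spin":0}
    - {"jaw":0,"x":0,"y":0.2,"z":11,"spin":0}
    - {"jaw":0,"x":0,"y":0.2,"z":13,"spin":0}
    - {"jaw":0,"x":0,"y":0.2,"z":13,"spin":0}
    - {"jaw":0,"x":0,"y":0.2,"z":13,"spin":0}
    - {"jaw":0,"x":0,"y":0.2,"z":13,"spin":0}

```text
time: 3.5
position: [0.4887, -0.0454, 0.0859]
eef_rot: [3.14, -0.0, 1.47]
ft_force: [-0.0, 1.0, -0.7]
opening: 0.0003
grasp_force: 0.0
```

Run:
```python
from h import *
s=viewer.get_image('scene')[:,:,::-1].copy(); t=viewer.get_image('top')[:,:,::-1].copy()
p=r.state()['position'];print(p, proj('scene',p),proj('top',p))
cv2.imwrite('pics/c1.png',np.hstack([crop(s,325,165,80,65,5),crop(t,320,170,80,65,5)]))
```

```text
[ 0.4886703  -0.04526364  0.08589315] [359.67897594 194.03768047] [342.96592602 221.10843259]
```

View pics/c1.png

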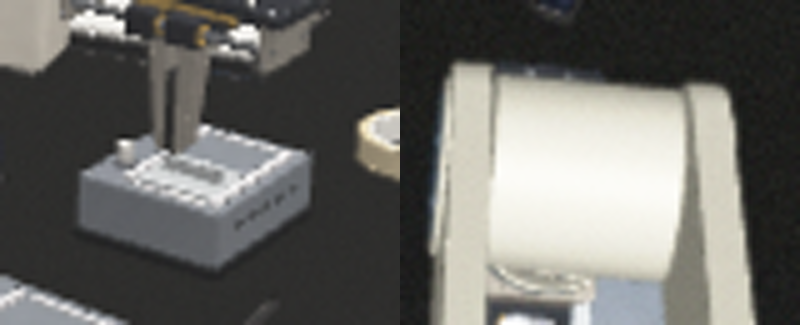

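>>> arm_command:
  steps:
    - {"jaw":0,"x":0,"y":-0.1,"z":1,"spin":0}
    - {"jaw":0,"x":0,"y":-0.1,"z":1.8,"spin":0}
    - {"jaw":0,"x":0,"y":-0.1,"z":2.4,"spin":0}
    - {"jaw":0,"x":0,"y":-0.1,"z":2.4,"spin":0}
    - {"jaw":0,"x":0,"y":-0.1,"z":2.4,"spin":0}

```text
time: 4.1
position: [0.4865, -0.0448, 0.0603]
eef_rot: [-3.141, 0.0, 1.47]
ft_force: [-0.4, -0.1, 0.1]
opening: 0.0006
grasp_force: 0.0
```

>>> arm_command:
  steps:
    - {"jaw":0,"x":-0.5,"y":0,"z":0,"spin":0}
    - {"jaw":0,"x":-1,"y":0,"z":0,"spin":0}
    - {"jaw":0,"x":-1.5,"y":0,"z":0,"spin":0}
    - {"jaw":0,"x":-2,"y":0,"z":0,"spin":0}
    - {"jaw":0,"x":-2.5,"y":0,"z":0,"spin":0}
    - {"jaw":0,"x":-3,"y":0,"z":0,"spin":0}
    - {"jaw":0,"x":-3.5,"y":0,"z":0,"spin":0}
    - {"jaw":0,"x":-4,"y":0,"z":0,"spin":0}
    - {"jaw":0,"x":-4.5,"y":0,"z":0,"spin":0}
    - {"jaw":0,"x":-5,"y":0,"z":0,"spin":0}
    - {"jaw":0,"x":-5.3,"y":0,"z":0,"spin":0}
    - {"jaw":0,"x":-5.6,"y":0,"z":0,"spin":0}

```text
time: 5.3
position: [0.4809, -0.1009, 0.0605]
eef_rot: [-3.141, -0.0, 1.47]
ft_force: [-0.7, 1.4, 1.3]
opening: 0.0004
grasp_force: 0.8
```

>>> arm_command:
  steps:
    - {"jaw":0,"x":-0.1,"y":0,"z":0,"spin":0}
    - {"jaw":0,"x":-0.2,"y":0,"z":0,"spin":0}
    - {"jaw":0,"x":-0.3,"y":0,"z":0,"spin":0}
    - {"jaw":0,"x":-0.4,"y":0,"z":0,"spin":0}
    - {"jaw":0,"x":-0.4,"y":0,"z":0,"spin":0}

```text
time: 5.8
position: [0.4806, -0.1046, 0.0605]
eef_rot: [-3.141, 0.0, 1.47]
ft_force: [-1.0, 0.6, -1.4]
opening: 0.0007
grasp_force: 0.4
```

>>> arm_command:
  steps:
    - {"jaw":0,"x":-0.1,"y":0,"z":0,"spin":0}
    - {"jaw":0,"x":-0.2,"y":0,"z":0,"spin":0}
    - {"jaw":0,"x":-0.2,"y":0,"z":0,"spin":0}

```text
time: 6.1
position: [0.4805, -0.1057, 0.0605]
eef_rot: [-3.141, -0.002, 1.469]
ft_force: [0.0, 9.5, 1.1]
opening: 0.0004
grasp_force: 4.2
```

>>> arm_command:
  steps:
    - {"jaw":0,"x":-0.1,"y":0,"z":0,"spin":0}
    - {"jaw":0,"x":-0.2,"y":0,"z":0,"spin":0}
    - {"jaw":0,"x":-0.2,"y":0,"z":0,"spin":0}

```text
time: 6.4
position: [0.4804, -0.1061, 0.0605]
eef_rot: [-3.141, -0.004, 1.468]
ft_force: [2.2, 19.0, 2.4]
opening: 0.0004
grasp_force: 10.0
```

>>> arm_command:
  steps:
    - {"jaw":0,"x":0.4,"y":0,"z":0,"spin":0}
    - {"jaw":0,"x":1,"y":0,"z":0,"spin":0}
    - {"jaw":0,"x":1,"y":0,"z":-1,"spin":0}
    - {"jaw":0,"x":1,"y":0,"z":-2.5,"spin":0}
    - {"jaw":0,"x":3,"y":0,"z":-2.5,"spin":0}
    - {"jaw":0,"x":4.5,"y":0,"z":-2.5,"spin":0}
    - {"jaw":0,"x":4.5,"y":0,"z":-2.5,"spin":0}
    - {"jaw":0,"x":4.5,"y":0,"z":-2.5,"spin":0}
    - {"jaw":0,"x":4.5,"y":0,"z":-2.5,"spin":0}

```text
time: 7.3
position: [0.4849, -0.0644, 0.0858]
eef_rot: [3.141, 0.0, 1.47]
ft_force: [-0.4, 0.2, 0.2]
opening: 0.0003
grasp_force: 0.0
```

Run:
```python
from h import *
s=viewer.get_image('scene')[:,:,::-1].copy()
p=r.state()['position'];print(p, proj('scene',p))
cv2.imwrite('pics/c2.png',crop(s,325,165,80,65,8))
```

```text
[ 0.48479744 -0.06442317  0.08570873] [362.83816987 192.53350594]
```

View pics/c2.png

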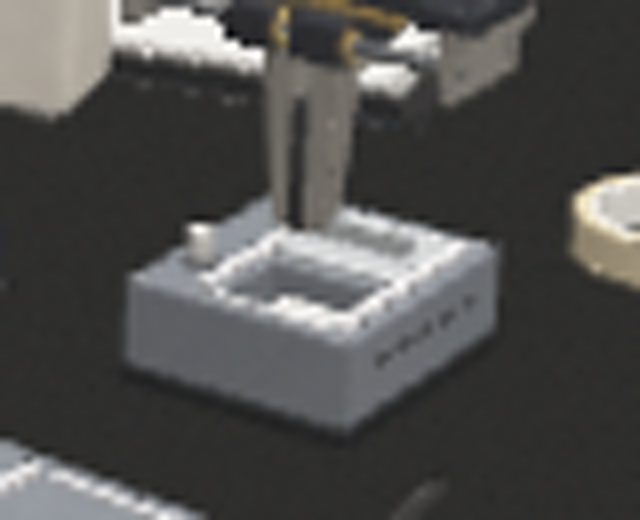

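The shutter is open, with the well and white key visible at about (300,295) in the crop and the flag still up at (200,240). Now I'll lower the fingertips into the well: key top at z 0.042, fully in at 0.034.

>>> arm_command:
  steps:
    - {"jaw":0,"x":0,"y":0,"z":1,"spin":0}
    - {"jaw":0,"x":0,"y":0,"z":2,"spin":0}
    - {"jaw":0,"x":0,"y":0,"z":3,"spin":0}
    - {"jaw":0,"x":0,"y":0,"z":4,"spin":0}
    - {"jaw":0,"x":0,"y":0,"z":4.4,"spin":0}
    - {"jaw":0,"x":0,"y":0,"z":4.7,"spin":0}
    - {"jaw":0,"x":0,"y":0,"z":5,"spin":0}
    - {"jaw":0,"x":0,"y":0,"z":5.2,"spin":0}
    - {"jaw":0,"x":0,"y":0,"z":5.2,"spin":0}

```text
time: 8.25
position: [0.4842, -0.0638, 0.0343]
eef_rot: [-3.14, 0.0, 1.47]
ft_force: [-6.9, -0.7, 15.3]
opening: 0.0004
grasp_force: 7.5
```

>>> arm_command:
  steps:
    - {"jaw":0,"x":0,"y":0,"z":0.1,"spin":0}
    - {"jaw":0,"x":0,"y":0,"z":0.2,"spin":0}
    - {"jaw":0,"x":0,"y":0,"z":0.2,"spin":0}

```text
time: 8.55
position: [0.4843, -0.0638, 0.034]
eef_rot: [-3.141, 0.0, 1.47]
ft_force: [-13.7, 1.5, 42.4]
opening: 0.0006
grasp_force: 21.7
```

>>> arm_command:
  steps:
    - {"jaw":0,"x":0,"y":0,"z":-1,"spin":0}
    - {"jaw":0,"x":0,"y":0,"z":-3,"spin":0}
    - {"jaw":0,"x":0,"y":0,"z":-5.6,"spin":0}
    - {"jaw":0,"x":0,"y":0,"z":-5.6,"spin":0}
    - {"jaw":0,"x":-3,"y":0,"z":-5.6,"spin":0}
    - {"jaw":0,"x":-6,"y":0,"z":-5.6,"spin":0}
    - {"jaw":0,"x":-8,"y":0,"z":-5.6,"spin":0}
    - {"jaw":0,"x":-8,"y":0,"z":-5.6,"spin":0}
    - {"jaw":0,"x":-8,"y":0,"z":-5.6,"spin":0}
    - {"jaw":0,"x":-8,"y":0,"z":-5.6,"spin":0}

```text
time: 9.55
position: [0.4767, -0.1426, 0.0873]
eef_rot: [-3.141, -0.0, 1.471]
ft_force: [-0.1, 1.0, 0.7]
opening: 0.0006
grasp_force: 0.0
```

Run:
```python
from h import *
s=viewer.get_image('scene')[:,:,::-1].copy()
p=r.state()['position'];print(p, proj('scene',p))
cv2.imwrite('pics/c3.png',crop(s,325,165,80,65,8))
```

```text
[ 0.4767975  -0.1425696   0.08735257] [373.41712618 185.61760842]
```

View pics/c3.png

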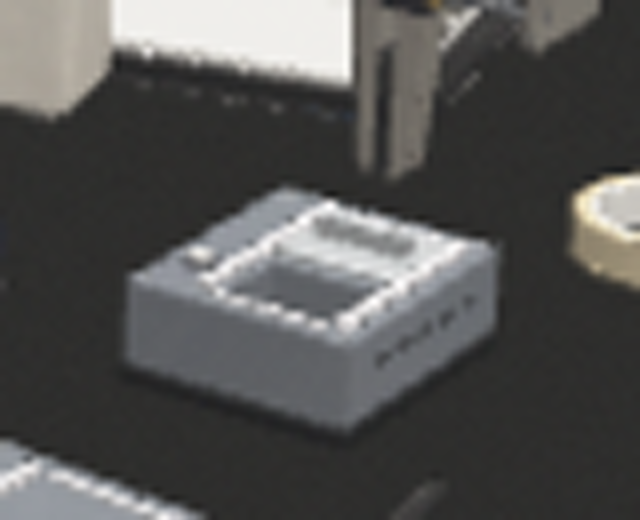

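The flag is down at (200,257) and the shutter is open. Next I'll lower the fingertips behind the ridge and push the shutter shut.

>>> arm_command:
  steps:
    - {"jaw":0,"x":0,"y":0,"z":1,"spin":0}
    - {"jaw":0,"x":0,"y":0,"z":2,"spin":0}
    - {"jaw":0,"x":0,"y":0,"z":2.7,"spin":0}
    - {"jaw":0,"x":0,"y":0,"z":2.7,"spin":0}
    - {"jaw":0,"x":0,"y":0,"z":2.7,"spin":0}

```text
time: 10.1
position: [0.4766, -0.1433, 0.0602]
eef_rot: [-3.141, -0.0, 1.47]
ft_force: [-0.0, -0.9, -0.0]
opening: 0.0005
grasp_force: 0.0
```

>>> arm_command:
  steps:
    - {"jaw":0,"x":0.5,"y":0,"z":0,"spin":0}
    - {"jaw":0,"x":1,"y":0,"z":0,"spin":0}
    - {"jaw":0,"x":1.5,"y":0,"z":0,"spin":0}
    - {"jaw":0,"x":2,"y":0,"z":0,"spin":0}
    - {"jaw":0,"x":2.5,"y":0,"z":0,"spin":0}
    - {"jaw":0,"x":3,"y":0,"z":0,"spin":0}
    - {"jaw":0,"x":3.5,"y":0,"z":0,"spin":0}
    - {"jaw":0,"x":4,"y":0,"z":0,"spin":0}
    - {"jaw":0,"x":4.5,"y":0,"z":0,"spin":0}
    - {"jaw":0,"x":5,"y":0,"z":0,"spin":0}
    - {"jaw":0,"x":5.5,"y":0,"z":0,"spin":0}
    - {"jaw":0,"x":6,"y":0,"z":0,"spin":0}

```text
time: 11.3
position: [0.4828, -0.0833, 0.0606]
eef_rot: [3.142, 0.0, 1.47]
ft_force: [1.5, -2.1, 0.6]
opening: 0.0007
grasp_force: 0.8
```

>>> arm_command:
  steps:
    - {"jaw":0,"x":0.2,"y":0,"z":0,"spin":0}
    - {"jaw":0,"x":0.4,"y":0,"z":0,"spin":0}
    - {"jaw":0,"x":0.5,"y":0,"z":0,"spin":0}
    - {"jaw":0,"x":0.5,"y":0,"z":0,"spin":0}

```text
time: 11.7
position: [0.483, -0.0786, 0.0605]
eef_rot: [-3.141, -0.0, 1.47]
ft_force: [-0.4, 0.4, 0.0]
opening: 0.0004
grasp_force: 0.0
```

>>> arm_command:
  steps:
    - {"jaw":0,"x":0.1,"y":0,"z":0,"spin":0}
    - {"jaw":0,"x":0.2,"y":0,"z":0,"spin":0}
    - {"jaw":0,"x":0.3,"y":0,"z":0,"spin":0}
    - {"jaw":0,"x":0.3,"y":0,"z":0,"spin":0}

```text
time: 12.1
position: [0.4831, -0.0773, 0.0605]
eef_rot: [-3.141, 0.003, 1.472]
ft_force: [-1.5, -12.7, 0.7]
opening: 0.0005
grasp_force: 6.3
```

>>> arm_command:
  steps:
    - {"jaw":0,"x":-0.5,"y":0,"z":0,"spin":0}
    - {"jaw":0,"x":-1,"y":0,"z":0,"spin":0}
    - {"jaw":0,"x":-1,"y":0,"z":0,"spin":0}
    - {"jaw":0,"x":-1,"y":0,"z":-2,"spin":0}
    - {"jaw":0,"x":-1,"y":0,"z":-5,"spin":0}
    - {"jaw":0,"x":-4,"y":0,"z":-9,"spin":0}
    - {"jaw":0,"x":-8,"y":0,"z":-11,"spin":0}
    - {"jaw":0,"x":-12,"y":0,"z":-12,"spin":0}
    - {"jaw":0,"x":-12,"y":0,"z":-12,"spin":0}
    - {"jaw":0,"x":-12,"y":0,"z":-12,"spin":0}

```text
time: 13.1
position: [0.4713, -0.1955, 0.1806]
eef_rot: [3.141, -0.0, 1.468]
ft_force: [-0.3, 0.4, -0.4]
opening: 0.0001
grasp_force: 0.0
```

Run:
```python
from h import *
s=viewer.get_image('scene')[:,:,::-1].copy()
cv2.imwrite('pics/c4.png',crop(s,325,165,80,65,8))
```

```text
(no output)
```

View pics/c4.png

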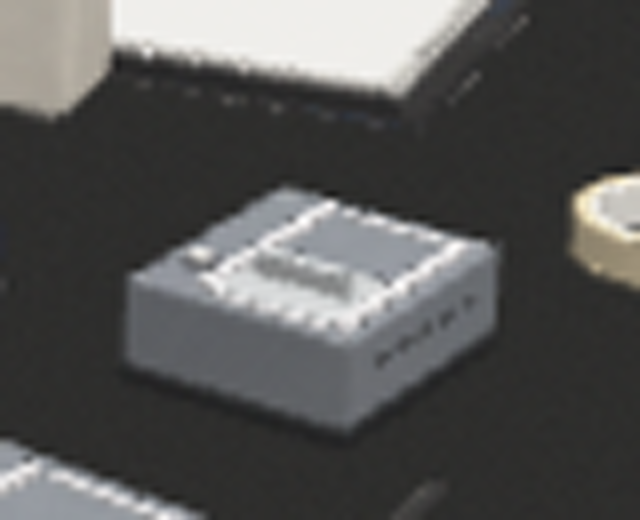

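The shutter is shut, with its ridge at (305,275). The flag is down at (200,255) and the arm is clear.

```bash
python3 -c "
from station import job
print(job.finish_job())"
```

```text
the job is handed in; nothing more can be done
None
```

The job is handed in, with no verdict shown: on the tripped unit I pushed the shutter open to its stop, pressed the key in so the flag went down, and pushed the shutter shut to its stop, and nothing else was touched as far as I could see.

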